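Set out the stacked tea set

TASK

The tea set has been put away as one tower: lid on infuser, infuser in mug, mug on drip cup. Take it apart and set it out for use: the drip cup standing in the large round stone coaster, the mug standing in the small one, the infuser hanging fully home in the drip cup and the lid closing the mug. Leave the lemon, the salt shaker and the match box where they are.

Things in the scene. Friction and masses are not known exactly. Their poses are not given: they have to be found in the camera images.
- drip_cup: Loose white ceramic cup, brown band at the rim, no handle, lowest in the tower, 260 g: 70 high, outside diameter 67, mouth inside diameter 58, inside 61 deep, foot flange like a saucer of diameter 90, 5 to 7 thick. Origin: centre of its underside, z up. The mug stands on its rim, foot inside its mouth (mug origin 65 above this origin).
- mug: Loose white ceramic mug, 280 g: straight round body, outside diameter 67, 92 high, mouth inside diameter 58, inside 83 deep; brown foot of diameter 53 under it stands 5 proud of the body. Loop handle along +x, to 65 from the axis, between heights 20 and 85. Origin: centre of the foot's underside, z up.
- infuser: Loose steel infuser, 90 g: an upright collar, outside diameter 65, inside 56, 15 high, rests on a rim; a tapering basket (diameter 53 to 42) hangs 55 below it. Two flat ears, 16 wide, 3 thick, stick out along +x and -x to 54 from the axis, 10 to 13 above the collar's underside. Origin: axis, collar's underside = level of the rim it hangs on (92 above the mug's origin, 70 above the drip cup's).
- lid: Loose lid, 60 g: pale wooden disc, diameter 60, 4 thick; wooden knob (diameter 15 at its foot to 19 near its top) up to 20 above the disc's underside; below the disc a black plug, diameter 53, 6 deep, fits loosely in the mug's mouth and in the infuser's collar. Origin: axis, disc's underside: 15 above the infuser's origin when on the infuser, 92 above the mug's when on the mug; z up.
- coaster: The small round coaster of grey stone, fixed; outside diameter 90, 9 high, with a flat floor of diameter 78, 5 above the surface, inside a 4 high rim. Place of the mug. Origin: centre of its underside, z up.
- dish: The large round coaster of grey stone, fixed; outside diameter 116, 9 high, with a flat floor of diameter 104, 5 above the surface, inside a 4 high rim. Place of the drip cup. Origin: centre of its underside, z up.
- salt_shaker: Bystander: glass salt shaker with a grey cap, 44 in diameter, 90 high. Origin: centre of its underside.
- lemon: Bystander: yellow lemon, 78x55x56, at the back of the worktop. Origin: centre of its underside.
- match_box: Bystander: red match box, 62x110x24, at the back, near the kettle. Origin: centre of its underside.
Not all that is in view belongs to the job. Leave any turquoise look-alike of the mug alone.

How it is judged:
By the outcome, as a careful person would: the job done as asked, in the order asked, and still so for the second after the job is handed in, with the robot touching nothing.
It also fails if it takes over 109 s, if anything falls off the work surface, if the arm or the gripper's body presses on something with over 40 N, if the wrist force passes 120 N, or if a joint passes its speed limit or range.

ROBOT

A 6-joint arm with a two-finger parallel gripper is mounted at the origin on a cart in front of the work surface, level with it; the furniture and walls round the work are solid. World frame = base frame: x ahead of the robot, y to its left, z up, the work surface at z = 0. Lengths are in m, angles in rad, forces in N, time in s.
With the tool pointing down it reaches from about 0.425 to 0.95 m from the base axis. Payload 14.7 kg.
Tool frame: the origin (TCP) lies midway between the tips of the shut fingers; the grasp point (between the pads) lies 19 mm behind it; z points along the fingers, y is the line along which they close (so a half turn about z gives the same grasp; the last joint's range is limited). The gripper opens to 85 mm and grips with 20 to 120 N. Pads are 22 mm wide; open, the fingers measure 114 mm over their backs; the gripper's body (76 mm by 85 mm) begins 54 mm behind the grasp point. The pads swing forward as they close: fully open they stand 13 mm farther back than shut.
Start: joints at [1.059, 0.48, 1.596, -0, 1.065, -0.047], TCP at [0.291, 0.581, 0.231] pointing down, gripper open.
Joint ranges: [-2.75, 2.75], [-0.82, 2.05], [0.23, 2.67], [-1.56, 4.7], [0.09, 2.69], [-2.92, 2.92]. Speed limits (rad/s): [1.89, 1.89, 2.39, 3.01, 3.01, 3.01].

INTERFACE

Orientations are given as a 3x3 rotation matrix whose columns are the frame's x, y, z axes.
In Python, from bench import r, viewer gives the robot as it stands. The module is installed in compiled form; this text tells all that it offers.
- The arm moves only by the tool step_arm, never from a script. Its argument "motion" is a list of rows, each an object of numbers: "tx", "ty", "tz": the shift along the tool's x, y, z in mm; "roll": the turn about the tool's z in rad. In form: [{"tx": .., "ty": .., "tz": .., "roll": ..}, ...]. A call has 1 to 8 rows; each row is the pose to reach, as a shift and turn from the pose commanded when the call began, along the tool's axes at that moment; what a row does not reach only later rows make up. A row lasts 1/8 s, in which the tool goes at most 62.5 mm and 10.7 degrees, less where a joint would pass 70% of its speed; a pose out of reach is approached as far as the arm can. A call with a gripper value outside its range is refused whole. "fingers" is the opening, from -1 (shut) to 1 (fully open), set as the call begins (left out, the last holds). The fingers move at their own pace and stop on an object; the grip force is fixed at half the most. Time passes only in rows, so rows that repeat a pose let the fingers close. It gives the time, the measured TCP pose, the force, the opening and the grip force at its end, in the units of the state.
- r.observe(): the state, without advancing time (a new reading comes with each control period).
- viewer.snapshot(name): name is "side" or "top"; returns a dict with "frame" (400x640x3 uint8, red, green, blue), "intrinsics" (3x3 intrinsics, pixels), "k1" (the pictures are not rectified: a ray, as slopes to the right and down, at radius r is drawn at 1 + k1 r^2 times it, then the intrinsics apply), "R" (3x3) and "t" (3): a world point X has camera coordinates R X + t. Camera axes: x right, y down, z forward; pixel columns grow to the right and rows downward; lengths in m; the calibration is good to about 2 mm. A picture is of the moment at which its call begins. There is no depth.
- r.finish_job(): hands the job in; it is judged then, once.
The state is a dict: "time": time; "qpos": joint angles; "joint_velocities": joint speeds; "joint_efforts": joint torques, N m; "tool_pos": TCP position; "ee_rot": TCP orientation; "ft_force": force on the tool from outside, world axes, zero at the start; "moment": the same for the moment, N m; "gripper_width": opening from 0.0 (shut) to 1.0 (fully open); "gripper_force": force on a finger pad.
Only numpy, scipy, OpenCV 4.12 (cv2) and the standard library are available. Lean on these libraries where they do the work, as an engineer would, in place of code of your own. Each camera call takes 0.05 s, during which the arm holds its last target. There are 200 camera calls.

## Working session

There is one attempt and no reset: what is moved stays moved. The work goes in short steps, Python scripts to look and compute and a tool call to move; the robot and the scene stay as the last step left them, time stands still between calls to the robot, and variables do not carry over. Pictures are saved under pics/ and viewed, at most 17 in all, crops included, and the job is handed in when it is done.

Besides the shell and the picture viewer there is one more tool, called after "Call:" as name([rows], argument=value, ...), one row to a line, values as JSON. step_arm: Moves the arm, as the interface text tells. Its arguments: {"type":"object","properties":{"motion":{"type":"array","items":{"type":"object","properties":{"tx":{"type":"number"},"ty":{"type":"number"},"tz":{"type":"number"},"roll":{"type":"number"}}}},"fingers":{"type":"number"}},"required":["motion"]}

```bash
mkdir -p pics; cat > h.py <<'E'
import numpy as np, cv2
from bench import r, viewer
def snap(name, fn=None):
    s=viewer.snapshot(name)
    if fn: cv2.imwrite('pics/'+fn+'.png', s['frame'][:,:,::-1])
    return s
def ray(s,u,v):
    K=np.array(s['intrinsics']); d=np.array([(u-K[0,2])/K[0,0],(v-K[1,2])/K[1,1]])
    x=d.copy()
    for _ in range(20): x=d/(1+s['k1']*(x@x))
    R=np.array(s['R']);t=np.array(s['t'])
    return -R.T@t, R.T@np.array([x[0],x[1],1])
def onz(s,u,v,z):
    c,d=ray(s,u,v); return c+d*(z-c[2])/d[2]
def proj(s,X):
    p=np.array(s['R'])@np.array(X)+np.array(s['t']); x=p[:2]/p[2]; x=x*(1+s['k1']*(x@x))
    K=np.array(s['intrinsics']); return np.array([K[0,0]*x[0]+K[0,2],K[1,1]*x[1]+K[1,2]])
E
python3 - <<'E'
from h import *
for n in ('side','top'):
    s=snap(n,n+'0'); print(n,np.round(s['intrinsics'],1).tolist(),s['k1'],np.round(s['R'],3).tolist(),np.round(-np.array(s['R']).T@np.array(s['t']),3))
o=r.observe(); print(o['time'],o['tool_pos'],np.round(o['ee_rot'],3).tolist(),o['gripper_width'])
E
```

```text
side [[487.1, 0.0, 318.7], [0.0, 487.1, 197.5], [0.0, 0.0, 1.0]] -0.03331583640576785 [[0.354, -0.935, -0.015], [-0.786, -0.289, -0.546], [0.506, 0.205, -0.838]] [ 0.088 -0.014  0.929]
top [[385.9, 0.0, 321.0], [0.0, 385.9, 194.7], [0.0, 0.0, 1.0]] -0.09315337570514864 [[0.026, -1.0, 0.01], [-0.992, -0.027, -0.12], [0.12, -0.007, -0.993]] [0.482 0.184 0.973]
0.1 [0.29115207 0.58074357 0.23073148] [[-0.894, 0.448, -0.001], [0.448, 0.894, -0.001], [0.0, -0.001, -1.0]] 0.9994567511691173
```

View pics/side0.png

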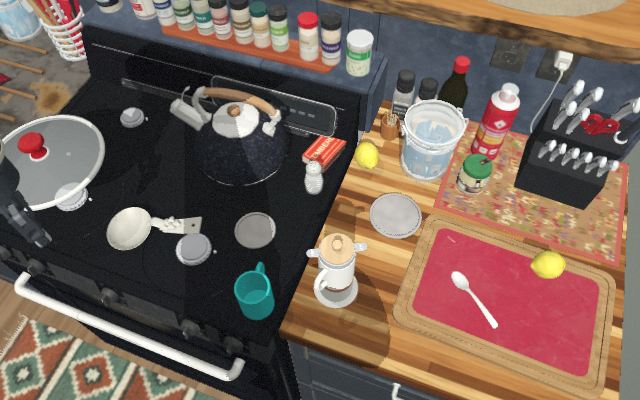

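View pics/top0.png

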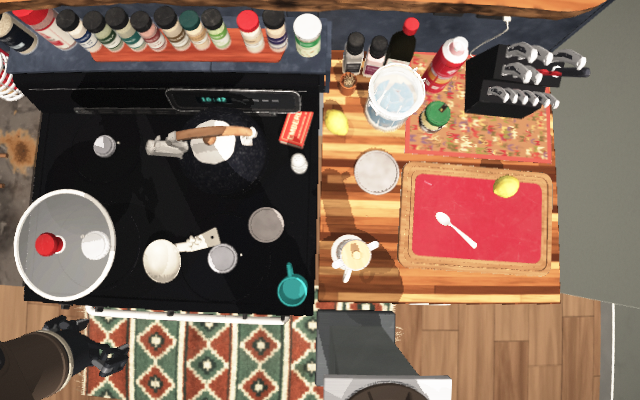

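Side view: the tower stands at about (337,270), with its knob at (336,245). The small coaster is the grey disc at (255,230) and the dish is at (395,215). A turquoise mug at (254,293) and a second grey disc at (193,248) aren't part of the job. I'll measure these and check them in a crop.

```bash
python3 - <<'E'
from h import *
a,b=snap('side'),snap('top')
def crop(s,x,y,w,h,k): return cv2.resize(s['frame'][y:y+h,x:x+w,::-1],None,fx=k,fy=k,interpolation=cv2.INTER_CUBIC)
A=crop(a,175,190,240,130,3.3); B=crop(b,200,140,220,170,3.3)
A=crop(a,290,215,100,100,3.9);B=crop(b,310,215,100,100,3.9);C=crop(b,200,190,130,67,3);D=crop(a,170,200,130,67,3)
im=np.vstack([np.hstack([A,B]),np.hstack([C[:200,:390],D[:200,:390]])]); cv2.imwrite('pics/c1.png',im)
# rough positions
for n,s,u,v,z in [('knob',a,336,244,.192),('knob',b,356,254,.192),('dish',a,395,215,.009),('dish',b,377,172,.009),('coaster',a,255,230,.009),('coaster',b,266,224,.009),('teal',b,292,292,.09),('disc2',b,222,258,.01),('shaker',b,299,163,.09)]:
    print(n,np.round(onz(s,u,v,z),3))
# ellipse fits of grey low-saturation discs
def fit(s,u,v,z,w=40):
    hsv=cv2.cvtColor(s['frame'],cv2.COLOR_RGB2HSV); m=((hsv[...,1]<50)&(hsv[...,2]>70)).astype('uint8')
    M=np.zeros_like(m);M[v-w:v+w,u-w:u+w]=m[v-w:v+w,u-w:u+w]
    cs,_=cv2.findContours(M,0,1); c=max(cs,key=cv2.contourArea)
    P=np.array([onz(s,p[0][0],p[0][1],z)[:2]*1000 for p in c],'float32')
    print(np.round(cv2.minEnclosingCircle(P)[0]),'d',round(2*cv2.minEnclosingCircle(P)[1]),cv2.boundingRect(c))
fit(a,395,215,.009);fit(b,377,172,.009);fit(a,255,230,.009,30);fit(b,266,224,.009,26);fit(b,222,258,.01,18)
E
```

```text
knob [0.456 0.105 0.192]
knob [0.458 0.105 0.192]
dish [0.659 0.037 0.009]
dish [0.661 0.037 0.009]
coaster [0.518 0.311 0.009]
coaster [0.521 0.313 0.009]
teal [0.367 0.237 0.09 ]
disc2 [0.434 0.419 0.01 ]
shaker [0.662 0.231 0.09 ]
[660.  37.] d 117 (369, 193, 53, 46)
[660.  38.] d 114 (355, 151, 44, 44)
[520. 312.] d 92 (234, 212, 42, 37)
[520. 313.] d 91 (248, 207, 37, 36)
[442. 429.] d 101 (204, 240, 34, 34)
```

View pics/c1.png

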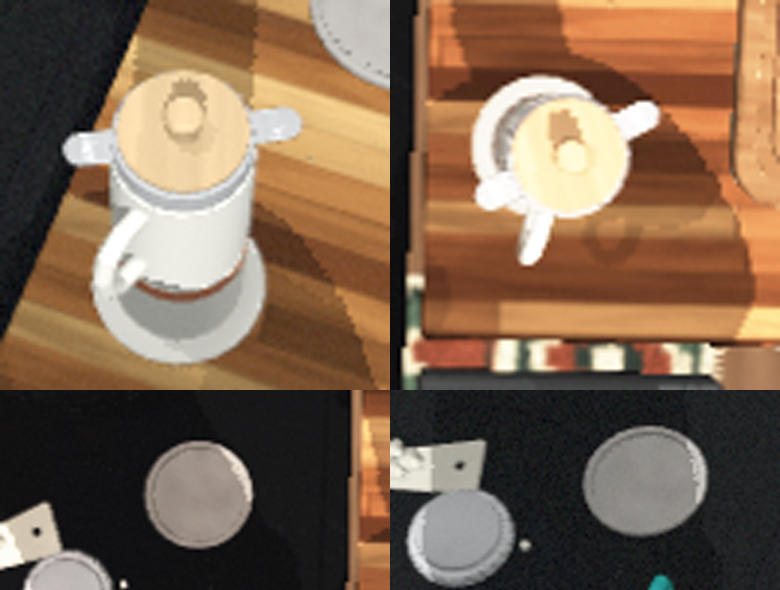

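The crop confirms the target tower: white mug, brown foot, steel ears, wooden lid. The grey rimmed disc at top (266,224), d≈91, is the small coaster. The disc at (222,258) is a tall white burner knob or jar, not a coaster, and the dish at (377,172) has d≈115. Next I'll work out the ear and handle directions.

```bash
python3 - <<'E'
from h import *
s=snap('top');a=snap('side')
c=np.array([.457,.105])
B=lambda x,y:((x-390)/3.9+310,y/3.9+215)
A=lambda x,y:(x/3.9+290,y/3.9+215)
for n,S,(u,v),z in [('ear1',s,B(652,112),.168),('ear2',s,B(483,195),.168),('earA',a,A(68,150),.168),('earB',a,A(298,122),.168),('handle',s,B(530,255),.14),('lidc',s,B(571,156),.176),('lidA',a,A(185,128),.176)]:
    p=onz(S,u,v,z)[:2]; d=p-c; print(n,np.round(p,3),round(np.hypot(*d),3),round(np.degrees(np.arctan2(d[1],d[0]))))
hsv=cv2.cvtColor(s['frame'],cv2.COLOR_RGB2HSV)
m=((hsv[...,0]>80)&(hsv[...,0]<95)&(hsv[...,1]>120)).astype('uint8');m[:,:250]=0;m[:240]=0;m[:,320:]=0
cs,_=cv2.findContours(m,0,1);k=max(cs,key=cv2.contourArea)
P=np.array([onz(s,*q[0],.09)[:2] for q in k]);print('teal',P.min(0),P.max(0))
for S,y0 in((a,0),(s,0)):
    hsv=cv2.cvtColor(S['frame'],cv2.COLOR_RGB2HSV)
    u,v=proj(S,[.457,.105,.176]).astype(int)
    m=((hsv[...,0]>8)&(hsv[...,0]<32)&(hsv[...,1]>45)&(hsv[...,2]>150)).astype('uint8');M=m*0;M[v-17:v+17,u-17:u+17]=m[v-17:v+17,u-17:u+17]
    cs,_=cv2.findContours(M,0,1);k=max(cs,key=cv2.contourArea)
    P=np.array([onz(S,*q[0],.176)[:2]*1000 for q in k],'float32');print('lid',cv2.minEnclosingCircle(P))
o=r.observe();T=o['ee_rot'];print(np.degrees(np.arctan2(T[1][1],T[0][1])))
E
```

```text
ear1 [0.48  0.059] 0.051 -63
ear2 [0.434 0.148] 0.049 118
earA [0.433 0.15 ] 0.051 118
earB [0.482 0.058] 0.053 -62
handle [0.401 0.12 ] 0.059 165
lidc [0.456 0.103] 0.003 -115
lidA [0.457 0.103] 0.002 -78
teal [0.33526673 0.20355694] [0.43343913 0.27139338]
lid ((462.45111083984375, 108.5028076171875), 37.071041107177734)
lid ((451.9649353027344, 99.71446228027344), 37.70243835449219)
63.36744097892731
```

Call:
step_arm([
  {"tx":-45,"ty":-44},
  {"tx":-90,"ty":-88},
  {"tx":-136,"ty":-132},
  {"tx":-181,"ty":-176},
  {"tx":-226,"ty":-220},
  {"tx":-272,"ty":-264},
  {"tx":-317,"ty":-308},
  {"tx":-362,"ty":-352},
], fingers=1)

```text
invalid input at $.motion[0]: expected keys tx, ty, tz, roll
```

Call:
step_arm([
  {"tx":0},
  {"tx":0},
  {"tx":0},
])

```text
invalid input at $.motion[0]: expected keys tx, ty, tz, roll
```

```bash
python3 - <<'E'
from h import *
s=snap('side');t=snap('top')
f=lambda S,x,y,w,h,k:cv2.resize(S['frame'][y:y+h,x:x+w,::-1],None,fx=k,fy=k,interpolation=cv2.INTER_CUBIC)
cv2.imwrite('pics/c2.png',np.hstack([f(s,270,170,130,140,3),f(t,300,180,130,140,3)]))
o=r.observe();print(o['time'],np.round(o['tool_pos'],4),np.round(o['ee_rot'],3).tolist(),np.round(o['qpos'],2))
E
```

```text
0.4 [0.2913 0.581  0.2312] [[-0.894, 0.448, -0.0], [0.448, 0.894, -0.0], [0.0, -0.0, -1.0]] [ 1.06  0.48  1.6   0.    1.07 -0.05]
```

View pics/c2.png

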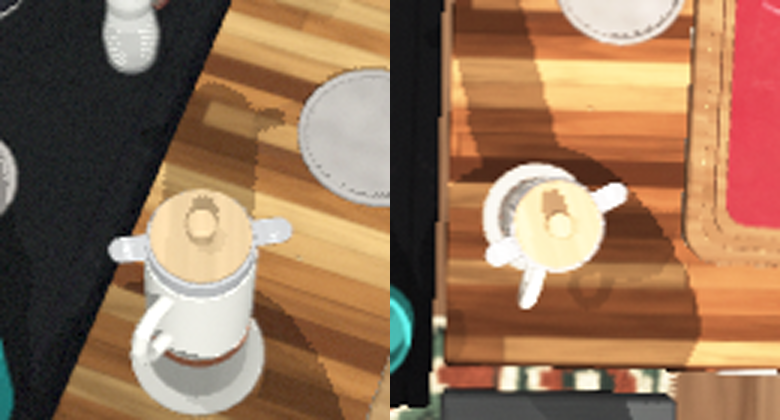

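Each row needs all four keys, so the move was refused and the picture shows the scene unchanged (tower at the same pixels). I'll send it again with every key.

Call:
step_arm([
  {"tx":-45,"ty":-44,"tz":0,"roll":0},
  {"tx":-90,"ty":-88,"tz":0,"roll":0},
  {"tx":-136,"ty":-132,"tz":0,"roll":0},
  {"tx":-181,"ty":-176,"tz":0,"roll":0},
  {"tx":-226,"ty":-220,"tz":0,"roll":0},
  {"tx":-272,"ty":-264,"tz":0,"roll":0},
  {"tx":-317,"ty":-308,"tz":0,"roll":0},
  {"tx":-362,"ty":-352,"tz":0,"roll":0},
], fingers=1)

```text
time: 1.4
tool_pos: [0.4561, 0.1069, 0.2316]
ee_rot: [[-0.894, 0.448, 0.001], [0.448, 0.894, 0.0], [-0.001, 0.001, -1.0]]
ft_force: [1.6, 0.7, 0.1]
gripper_width: 1.001
gripper_force: 0.0
```

Call:
step_arm([
  {"tx":0,"ty":0,"tz":0,"roll":0},
  {"tx":0,"ty":0,"tz":0,"roll":0},
  {"tx":0,"ty":0,"tz":0,"roll":0},
])

```text
time: 1.78
tool_pos: [0.4552, 0.1099, 0.2313]
ee_rot: [[-0.895, 0.447, -0.0], [0.447, 0.895, 0.0], [0.0, 0.0, -1.0]]
ft_force: [-0.6, 0.1, -0.1]
gripper_width: 0.998
gripper_force: 0.0
```

```bash
python3 - <<'E'
from h import *
s=snap('side');t=snap('top')
f=lambda S,x,y,w,h,k:cv2.resize(S['frame'][y:y+h,x:x+w,::-1],None,fx=k,fy=k,interpolation=cv2.INTER_CUBIC)
cv2.imwrite('pics/c3.png',np.hstack([f(s,270,170,130,140,3),f(t,300,180,130,140,3)]))
o=r.observe();print(o['time'],np.round(o['tool_pos'],4),np.round(o['ee_rot'],3).tolist(),np.round(o['qpos'],2))
E
```

```text
1.875 [0.4552 0.11   0.2313] [[-0.895, 0.446, -0.0], [0.446, 0.895, 0.0], [0.0, 0.0, -1.0]] [ 0.17  0.23  2.    0.    0.92 -0.94]
```

View pics/c3.png

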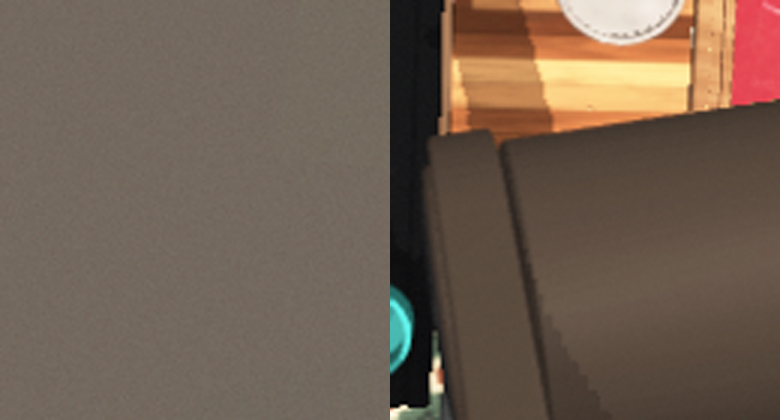

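Both views are blocked by the arm at this pose. The tool stands 2 and 6 mm off target, so I'll correct that and descend around the mug, watching the force.

Call:
step_arm([
  {"tx":-4,"ty":-5,"tz":0,"roll":0},
  {"tx":-4,"ty":-5,"tz":0,"roll":0},
  {"tx":-4,"ty":-5,"tz":15,"roll":0},
  {"tx":-4,"ty":-5,"tz":30,"roll":0},
  {"tx":-4,"ty":-5,"tz":45,"roll":0},
  {"tx":-4,"ty":-5,"tz":60,"roll":0},
  {"tx":-4,"ty":-5,"tz":60,"roll":0},
])

```text
time: 2.75
tool_pos: [0.4558, 0.1024, 0.1698]
ee_rot: [[-0.894, 0.448, -0.003], [0.448, 0.894, -0.0], [0.002, -0.002, -1.0]]
ft_force: [-0.4, 0.2, 0.5]
gripper_width: 1.0
gripper_force: 0.0
```

Call:
step_arm([
  {"tx":0,"ty":2,"tz":10,"roll":0},
  {"tx":0,"ty":2,"tz":20,"roll":0},
  {"tx":0,"ty":2,"tz":30,"roll":0},
  {"tx":0,"ty":2,"tz":40,"roll":0},
  {"tx":0,"ty":2,"tz":45,"roll":0},
  {"tx":0,"ty":2,"tz":45,"roll":0},
])

```text
time: 3.5
tool_pos: [0.4575, 0.1043, 0.1259]
ee_rot: [[-0.894, 0.448, -0.001], [0.448, 0.894, -0.0], [0.001, -0.0, -1.0]]
ft_force: [0.6, 0.7, -0.7]
gripper_width: 1.002
gripper_force: 0.0
```

Call:
step_arm([
  {"tx":0,"ty":0,"tz":0,"roll":0},
  {"tx":0,"ty":0,"tz":0,"roll":0},
  {"tx":0,"ty":0,"tz":0,"roll":0},
  {"tx":0,"ty":0,"tz":0,"roll":0},
  {"tx":0,"ty":0,"tz":0,"roll":0},
  {"tx":0,"ty":0,"tz":0,"roll":0},
], fingers=-1)

```text
time: 4.25
tool_pos: [0.4584, 0.1046, 0.1271]
ee_rot: [[-0.894, 0.448, 0.002], [0.448, 0.894, 0.0], [-0.001, 0.001, -1.0]]
ft_force: [-0.8, 2.5, 10.2]
gripper_width: 0.767
gripper_force: 63.6
```

Call:
step_arm([
  {"tx":0,"ty":0,"tz":-4,"roll":0},
  {"tx":0,"ty":0,"tz":-8,"roll":0},
  {"tx":0,"ty":0,"tz":-14,"roll":0},
  {"tx":0,"ty":0,"tz":-22,"roll":0},
  {"tx":0,"ty":0,"tz":-30,"roll":0},
  {"tx":0,"ty":0,"tz":-30,"roll":0},
  {"tx":0,"ty":0,"tz":-30,"roll":0},
])

```text
time: 5.12
tool_pos: [0.4577, 0.1043, 0.1563]
ee_rot: [[-0.894, 0.448, 0.0], [0.448, 0.894, 0.0], [-0.0, 0.0, -1.0]]
ft_force: [-0.7, 0.5, -4.7]
gripper_width: 0.77
gripper_force: 67.7
```

```bash
python3 - <<'E'
from h import *
s=snap('side');t=snap('top')
f=lambda S,x,y,w,h,k:cv2.resize(S['frame'][y:y+h,x:x+w,::-1],None,fx=k,fy=k,interpolation=cv2.INTER_CUBIC)
cv2.imwrite('pics/c4.png',np.hstack([f(s,240,150,160,190,2.5),f(t,280,180,160,190,2.5)]))
o=r.observe();print(o['time'],np.round(o['tool_pos'],4),o['ft_force'],o['gripper_width'])
E
```

```text
5.225 [0.4576 0.1043 0.1561] [ 0.58519822 -0.1618542  -4.84137741] 0.7676001364250314
```

View pics/c4.png

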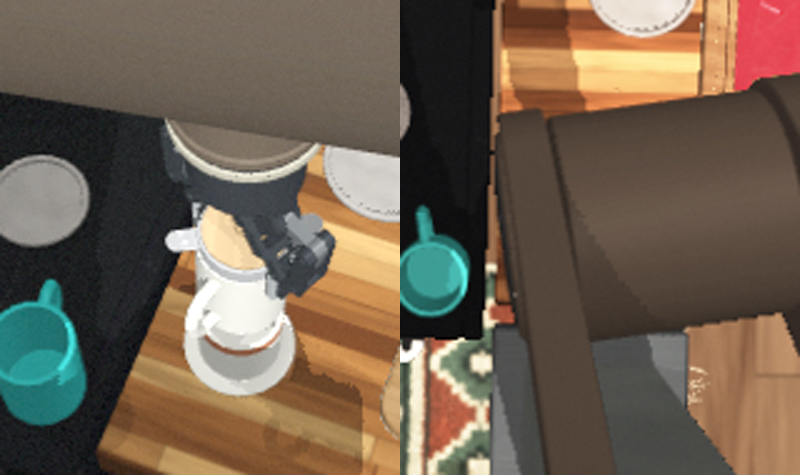

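Force is −4.8 N, which matches mug, infuser and lid (430 g), and the opening hasn't changed. The left view shows the mug held with the drip cup still on the table at about (337,290). Next I'll carry it to the coaster.

Call:
step_arm([
  {"tx":0,"ty":0,"tz":-20,"roll":0},
  {"tx":0,"ty":5,"tz":-45,"roll":0},
  {"tx":5,"ty":30,"tz":-45,"roll":0},
  {"tx":12,"ty":70,"tz":-45,"roll":0},
  {"tx":20,"ty":114,"tz":-45,"roll":0},
  {"tx":28,"ty":160,"tz":-45,"roll":0},
  {"tx":34,"ty":195,"tz":-45,"roll":0},
  {"tx":37,"ty":214,"tz":-45,"roll":0},
])

```text
time: 6.22
tool_pos: [0.5207, 0.3137, 0.2007]
ee_rot: [[-0.894, 0.447, -0.001], [0.447, 0.894, -0.0], [0.0, -0.0, -1.0]]
ft_force: [0.4, -1.1, -4.8]
gripper_width: 0.769
gripper_force: 69.1
```

Call:
step_arm([
  {"tx":0,"ty":0,"tz":0,"roll":0},
  {"tx":0,"ty":0,"tz":30,"roll":0},
  {"tx":0,"ty":0,"tz":60,"roll":0},
  {"tx":0,"ty":0,"tz":60,"roll":0},
  {"tx":0,"ty":0,"tz":60,"roll":0},
])

```text
time: 6.85
tool_pos: [0.521, 0.3118, 0.1423]
ee_rot: [[-0.894, 0.449, 0.001], [0.449, 0.894, 0.0], [-0.0, 0.0, -1.0]]
ft_force: [-0.3, -0.2, -4.0]
gripper_width: 0.769
gripper_force: 69.7
```

```bash
python3 - <<'E'
from h import *
s=snap('side');t=snap('top')
f=lambda S,x,y,w,h,k:cv2.resize(S['frame'][y:y+h,x:x+w,::-1],None,fx=k,fy=k,interpolation=cv2.INTER_CUBIC)
cv2.imwrite('pics/c5.png',np.hstack([f(s,180,150,200,190,2),f(t,210,150,200,190,2)]))
o=r.observe();print(o['time'],np.round(o['tool_pos'],4),o['ft_force'],o['gripper_width'])
# drip cup: white mask near tower
for S in (s,t):
    hsv=cv2.cvtColor(S['frame'],cv2.COLOR_RGB2HSV)
    for z in (.006,):
        u,v=proj(S,[.457,.104,.02]).astype(int)
        m=((hsv[...,1]<45)&(hsv[...,2]>120)).astype('uint8');M=m*0;M[v-45:v+45,u-40:u+40]=m[v-45:v+45,u-40:u+40]
        cs,_=cv2.findContours(M,0,1);k=max(cs,key=cv2.contourArea);print(cv2.boundingRect(k),cv2.contourArea(k))
E
```

```text
6.95 [0.5214 0.3123 0.1427] [ 0.04278429  0.06792207 -4.80783254] 0.7668417897756273
(314, 258, 44, 50) 1644.0
(332, 235, 35, 36) 946.5
```

View pics/c5.png

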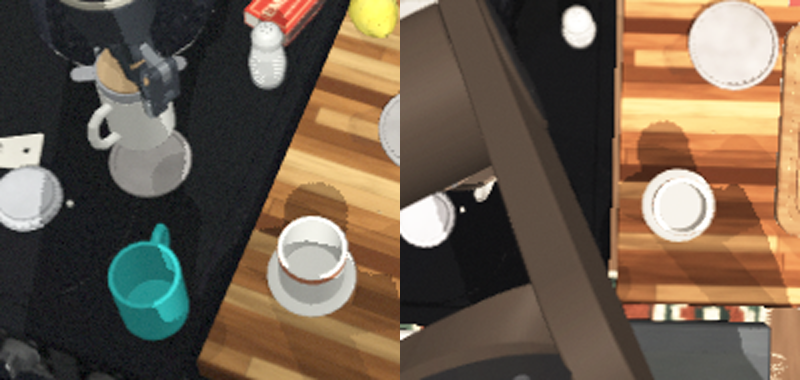

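The picture shows the mug held upright above the coaster (foot near side pixel (253,228)) and the drip cup alone on the wood. I'll lower it now.

Call:
step_arm([
  {"tx":0,"ty":0,"tz":25,"roll":0},
  {"tx":0,"ty":0,"tz":50,"roll":0},
  {"tx":0,"ty":0,"tz":64,"roll":0},
  {"tx":0,"ty":0,"tz":70,"roll":0},
  {"tx":0,"ty":0,"tz":72,"roll":0},
  {"tx":0,"ty":0,"tz":74,"roll":0},
  {"tx":0,"ty":0,"tz":74,"roll":0},
])

```text
time: 7.82
tool_pos: [0.5208, 0.3123, 0.0677]
ee_rot: [[-0.894, 0.448, 0.0], [0.448, 0.894, 0.0], [-0.0, 0.0, -1.0]]
ft_force: [0.2, -0.3, -5.7]
gripper_width: 0.768
gripper_force: 69.7
```

Call:
step_arm([
  {"tx":0,"ty":0,"tz":1,"roll":0},
  {"tx":0,"ty":0,"tz":1,"roll":0},
  {"tx":0,"ty":0,"tz":1,"roll":0},
])

```text
time: 8.2
tool_pos: [0.521, 0.3124, 0.0672]
ee_rot: [[-0.894, 0.448, 0.001], [0.448, 0.894, 0.0], [-0.001, 0.001, -1.0]]
ft_force: [-1.5, -1.1, 7.0]
gripper_width: 0.768
gripper_force: 70.9
```

Call:
step_arm([
  {"tx":0,"ty":0,"tz":0,"roll":0},
  {"tx":0,"ty":0,"tz":0,"roll":0},
  {"tx":0,"ty":0,"tz":0,"roll":0},
  {"tx":0,"ty":0,"tz":0,"roll":0},
], fingers=1)

```text
time: 8.7
tool_pos: [0.5206, 0.3122, 0.0663]
ee_rot: [[-0.894, 0.448, -0.0], [0.448, 0.894, -0.0], [0.0, -0.0, -1.0]]
ft_force: [-0.5, -0.4, -0.7]
gripper_width: 0.999
gripper_force: 0.0
```

Call:
step_arm([
  {"tx":0,"ty":0,"tz":-10,"roll":0},
  {"tx":0,"ty":0,"tz":-25,"roll":0},
  {"tx":0,"ty":0,"tz":-45,"roll":0},
  {"tx":0,"ty":0,"tz":-70,"roll":0},
  {"tx":0,"ty":0,"tz":-100,"roll":0},
  {"tx":0,"ty":0,"tz":-125,"roll":0},
  {"tx":0,"ty":0,"tz":-125,"roll":0},
])

```text
time: 9.57
tool_pos: [0.5218, 0.3129, 0.1944]
ee_rot: [[-0.894, 0.448, 0.004], [0.448, 0.894, 0.002], [-0.003, 0.004, -1.0]]
ft_force: [-0.2, -0.3, -0.2]
gripper_width: 1.0
gripper_force: 0.0
```

```bash
python3 - <<'E'
from h import *
s=snap('side','s6');t=snap('top','t6')
o=r.observe();print(o['time'],np.round(o['tool_pos'],4),np.round(o['ft_force'],1))
for S in (s,t):
    g=S['frame']; hsv=cv2.cvtColor(g,cv2.COLOR_RGB2HSV)
    u,v=proj(S,[.457,.104,.02]).astype(int)
    m=((hsv[...,1]<60)&(hsv[...,2]>100)).astype('uint8');M=m*0;M[v-45:v+45,u-40:u+40]=m[v-45:v+45,u-40:u+40]
    cs,_=cv2.findContours(M,0,1);k=max(cs,key=cv2.contourArea);
    # flange: lowest pixels & widest in the image -> cast on z=.007
    P=np.array([onz(S,*q[0],.007)[:2]*1000 for q in k],'float32');cam=onz(S,u,v,.007)[:2]
    C=onz(S,S['frame'].shape[1],0,0)
    c0=-np.array(S['R']).T@np.array(S['t']);d=np.array([457,104])-c0[:2]*1000;d/=np.hypot(*d)
    near=P[((P-[457,104])@d)<5]  # near side = flange
    A=np.c_[2*near,np.ones(len(near))];x=np.linalg.lstsq(A,(near**2).sum(1),rcond=None)[0];print('flange',x[:2],2*np.sqrt(x[2]+x[0]**2+x[1]**2))
u,v=proj(s,[.457,.104,.03]).astype(int)
f=lambda S,x,y,w,h,k:cv2.resize(S['frame'][y:y+h,x:x+w,::-1],None,fx=k,fy=k,interpolation=cv2.INTER_CUBIC)
cv2.imwrite('pics/c6.png',np.hstack([f(s,205,165,180,180,2.2),f(t,300,180,90,90,4.4)]))
E
```

```text
9.675 [0.5206 0.3122 0.1918] [-0.5  0.5  0.8]
flange [455.85870204 103.69369643] 87.34051775654234
flange [456.96046654 105.51468982] 86.51280234928146
```

View pics/c6.png

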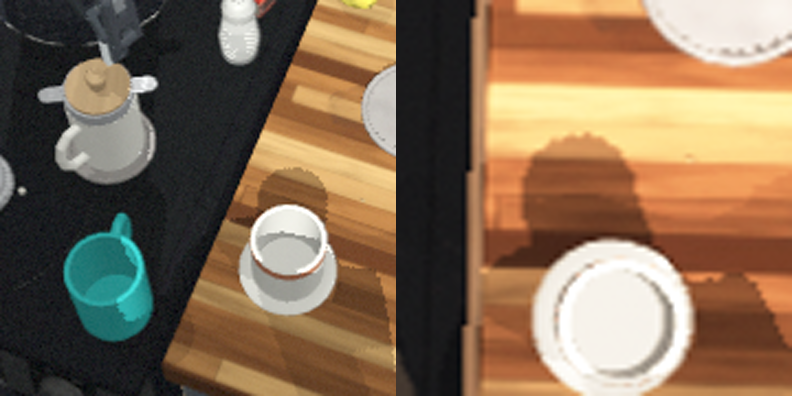

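The mug stands in the coaster with infuser and lid, and the drip cup is still at (456.5,104.5). Going to the cup.

Call:
step_arm([
  {"tx":-6,"ty":-35,"tz":0,"roll":0},
  {"tx":-12,"ty":-75,"tz":0,"roll":0},
  {"tx":-20,"ty":-120,"tz":0,"roll":0},
  {"tx":-28,"ty":-165,"tz":0,"roll":0},
  {"tx":-34,"ty":-200,"tz":10,"roll":0},
  {"tx":-36,"ty":-214,"tz":50,"roll":0},
  {"tx":-36,"ty":-214,"tz":90,"roll":0},
  {"tx":-36,"ty":-214,"tz":90,"roll":0},
])

```text
time: 10.68
tool_pos: [0.4545, 0.1042, 0.0991]
ee_rot: [[-0.894, 0.449, -0.006], [0.449, 0.894, -0.001], [0.005, -0.004, -1.0]]
ft_force: [0.4, 0.2, 1.0]
gripper_width: 0.998
gripper_force: 0.0
```

Call:
step_arm([
  {"tx":0,"ty":0,"tz":0,"roll":0},
  {"tx":0,"ty":0,"tz":0,"roll":0},
])

```text
time: 10.92
tool_pos: [0.4578, 0.1051, 0.1025]
ee_rot: [[-0.894, 0.448, 0.002], [0.448, 0.894, 0.0], [-0.002, 0.001, -1.0]]
ft_force: [-0.2, 0.1, 0.2]
gripper_width: 0.999
gripper_force: 0.0
```

Call:
step_arm([
  {"tx":0,"ty":-1,"tz":15,"roll":0},
  {"tx":0,"ty":-1,"tz":35,"roll":0},
  {"tx":0,"ty":-1,"tz":55,"roll":0},
  {"tx":0,"ty":-1,"tz":70,"roll":0},
  {"tx":0,"ty":-1,"tz":77,"roll":0},
  {"tx":0,"ty":-1,"tz":77,"roll":0},
])

```text
time: 11.68
tool_pos: [0.4564, 0.1039, 0.0243]
ee_rot: [[-0.894, 0.448, -0.0], [0.448, 0.894, -0.0], [0.0, -0.0, -1.0]]
ft_force: [-0.8, -0.1, 0.1]
gripper_width: 0.999
gripper_force: 0.0
```

Call:
step_arm([
  {"tx":0,"ty":0,"tz":0,"roll":0},
  {"tx":0,"ty":0,"tz":0,"roll":0},
  {"tx":0,"ty":0,"tz":0,"roll":0},
  {"tx":0,"ty":0,"tz":0,"roll":0},
  {"tx":0,"ty":0,"tz":0,"roll":0},
  {"tx":0,"ty":0,"tz":0,"roll":0},
], fingers=-1)

```text
time: 12.42
tool_pos: [0.4569, 0.1039, 0.0251]
ee_rot: [[-0.894, 0.448, 0.001], [0.448, 0.894, 0.0], [-0.001, 0.001, -1.0]]
ft_force: [-1.1, -0.2, 8.1]
gripper_width: 0.763
gripper_force: 64.5
```

Call:
step_arm([
  {"tx":0,"ty":0,"tz":-5,"roll":0},
  {"tx":0,"ty":0,"tz":-15,"roll":0},
  {"tx":0,"ty":0,"tz":-30,"roll":0},
  {"tx":0,"ty":0,"tz":-50,"roll":0},
  {"tx":0,"ty":0,"tz":-60,"roll":0},
  {"tx":0,"ty":0,"tz":-60,"roll":0},
  {"tx":0,"ty":0,"tz":-60,"roll":0},
])

```text
time: 13.3
tool_pos: [0.4562, 0.1038, 0.0841]
ee_rot: [[-0.894, 0.448, -0.0], [0.448, 0.894, -0.0], [0.0, -0.0, -1.0]]
ft_force: [-0.2, 0.2, -2.5]
gripper_width: 0.76
gripper_force: 66.9
```

Call:
step_arm([
  {"tx":-15,"ty":2,"tz":-5,"roll":0},
  {"tx":-45,"ty":7,"tz":-5,"roll":0},
  {"tx":-85,"ty":13,"tz":-5,"roll":0},
  {"tx":-125,"ty":19,"tz":-5,"roll":0},
  {"tx":-165,"ty":25,"tz":-5,"roll":0},
  {"tx":-198,"ty":30,"tz":-5,"roll":0},
  {"tx":-212,"ty":32,"tz":0,"roll":0},
  {"tx":-212,"ty":32,"tz":0,"roll":0},
])

```text
time: 14.3
tool_pos: [0.6602, 0.0369, 0.0832]
ee_rot: [[-0.894, 0.449, -0.001], [0.449, 0.894, -0.0], [0.001, -0.001, -1.0]]
ft_force: [-1.1, 0.3, -2.8]
gripper_width: 0.757
gripper_force: 67.0
```

Call:
step_arm([
  {"tx":0,"ty":0,"tz":0,"roll":0},
  {"tx":0,"ty":0,"tz":0,"roll":0},
])

```text
time: 14.55
tool_pos: [0.6594, 0.0378, 0.0844]
ee_rot: [[-0.894, 0.448, -0.001], [0.448, 0.894, 0.0], [0.001, -0.0, -1.0]]
ft_force: [0.1, 0.1, -2.3]
gripper_width: 0.76
gripper_force: 67.0
```

Call:
step_arm([
  {"tx":0,"ty":0,"tz":15,"roll":0},
  {"tx":0,"ty":0,"tz":35,"roll":0},
  {"tx":0,"ty":0,"tz":46,"roll":0},
  {"tx":0,"ty":0,"tz":51,"roll":0},
  {"tx":0,"ty":0,"tz":53,"roll":0},
  {"tx":0,"ty":0,"tz":54,"roll":0},
  {"tx":0,"ty":0,"tz":54,"roll":0},
])

```text
time: 15.42
tool_pos: [0.6606, 0.0374, 0.0307]
ee_rot: [[-0.894, 0.448, 0.001], [0.448, 0.894, -0.0], [-0.001, 0.0, -1.0]]
ft_force: [0.3, -1.2, -2.7]
gripper_width: 0.759
gripper_force: 67.0
```

Call:
step_arm([
  {"tx":0,"ty":0,"tz":1,"roll":0},
  {"tx":0,"ty":0,"tz":1,"roll":0},
  {"tx":0,"ty":0,"tz":1,"roll":0},
])

```text
time: 15.8
tool_pos: [0.6606, 0.0374, 0.0302]
ee_rot: [[-0.894, 0.448, 0.001], [0.448, 0.894, -0.0], [-0.001, 0.0, -1.0]]
ft_force: [-3.1, -1.5, 6.3]
gripper_width: 0.758
gripper_force: 67.7
```

Call:
step_arm([
  {"tx":0,"ty":0,"tz":0,"roll":0},
  {"tx":0,"ty":0,"tz":0,"roll":0},
  {"tx":0,"ty":0,"tz":0,"roll":0},
  {"tx":0,"ty":0,"tz":0,"roll":0},
], fingers=1)

```text
time: 16.3
tool_pos: [0.6603, 0.0375, 0.0293]
ee_rot: [[-0.894, 0.448, -0.0], [0.448, 0.894, 0.0], [0.0, 0.0, -1.0]]
ft_force: [-1.3, 0.4, -0.4]
gripper_width: 1.002
gripper_force: 0.0
```

Call:
step_arm([
  {"tx":0,"ty":0,"tz":-12,"roll":0},
  {"tx":0,"ty":0,"tz":-30,"roll":0},
  {"tx":0,"ty":0,"tz":-60,"roll":0},
  {"tx":0,"ty":0,"tz":-100,"roll":0},
  {"tx":0,"ty":0,"tz":-140,"roll":0},
  {"tx":0,"ty":0,"tz":-165,"roll":0},
  {"tx":20,"ty":15,"tz":-165,"roll":0},
  {"tx":60,"ty":44,"tz":-165,"roll":0},
])

```text
time: 17.3
tool_pos: [0.6261, 0.1039, 0.1949]
ee_rot: [[-0.893, 0.45, 0.001], [0.45, 0.893, 0.0], [-0.001, 0.001, -1.0]]
ft_force: [0.8, 0.8, -0.8]
gripper_width: 1.0
gripper_force: 0.0
```

Call:
step_arm([
  {"tx":35,"ty":26,"tz":0,"roll":0},
  {"tx":75,"ty":55,"tz":0,"roll":0},
  {"tx":108,"ty":80,"tz":0,"roll":0},
  {"tx":108,"ty":80,"tz":0,"roll":0},
])

```text
time: 17.8
tool_pos: [0.5633, 0.2265, 0.1943]
ee_rot: [[-0.895, 0.445, -0.001], [0.445, 0.895, 0.0], [0.001, -0.0, -1.0]]
ft_force: [-0.2, -0.4, 0.2]
gripper_width: 0.999
gripper_force: 0.0
```

```bash
python3 - <<'E'
from h import *
s=snap('side','s7');t=snap('top','t7')
o=r.observe();print(o['time'],np.round(o['tool_pos'],4),np.round(o['ft_force'],1))
f=lambda S,x,y,w,h,k:cv2.resize(S['frame'][y:y+h,x:x+w,::-1],None,fx=k,fy=k,interpolation=cv2.INTER_CUBIC)
im=np.hstack([f(s,210,165,220,130,1.8)[:230,:396],f(t,230,130,220,130,1.8)[:230,:396]]);cv2.imwrite('pics/c7.png',im)
print([np.round(proj(S,X)) .tolist() for S in(s,t) for X in ([.52,.312,.132],[.66,.0375,.075])])
E
```

```text
17.9 [0.5649 0.2243 0.1943] [-0.3 -0.1 -0.2]
[[247.0, 198.0], [399.0, 198.0], [259.0, 222.0], [381.0, 167.0]]
```

View pics/c7.png

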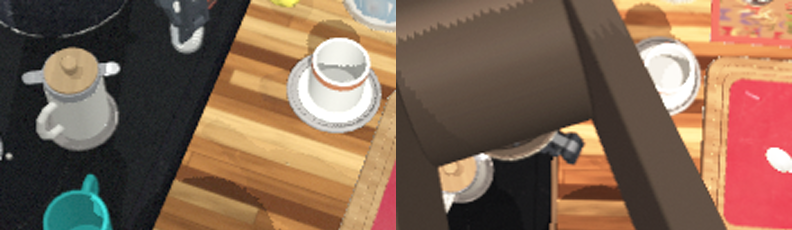

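The drip cup stands in the dish (rim at side ≈(399,198)) and the mug is in the coaster (knob at side ≈(248,198)). Next I'll measure the infuser axis and cup rim more closely.

```bash
python3 - <<'E'
from h import *
s=snap('side')
E=lambda x,y:(x/1.8+210,y/1.8+165)
a=onz(s,*E(24,77),.1085)[:2];b=onz(s,*E(119,68),.1085)[:2]
print('ears',np.round(a,4),np.round(b,4),np.round((a+b)/2,4),np.hypot(*(a-b)),np.degrees(np.arctan2(*(a-b)[::-1])))
print('knob',np.round(onz(s,*E(69,60),.130),4))
g=s['frame'];hsv=cv2.cvtColor(g,cv2.COLOR_RGB2HSV)
u,v=proj(s,[.52,.312,.116]).astype(int)
m=((hsv[...,0]>8)&(hsv[...,0]<28)&(hsv[...,1]>70)&(hsv[...,2]>90)).astype('uint8');M=m*0;M[v-24:v+24,u-24:u+24]=m[v-24:v+24,u-24:u+24]
cs,_=cv2.findContours(cv2.morphologyEx(M,3,np.ones((7,7))),0,1);k=max(cs,key=cv2.contourArea)
P=np.array([onz(s,*q[0],.116)[:2]*1000 for q in k],'float32');c=cv2.fitEllipse(P);print('lid',c)
# cup upper silhouette: white pixels above wood, far edge of rim
u,v=proj(s,[.66,.0375,.075]).astype(int)
m=((hsv[...,1]<40)&(hsv[...,2]>150)).astype('uint8')
for dv in(-12,-8,-4,0,4,8):
    row=np.where(m[v+dv,u-25:u+25])[0]+u-25; print(dv,row.min(),row.max(),np.round(onz(s,row.min(),v+dv,.075)[:2],4),np.round(onz(s,row.max()+1,v+dv,.075)[:2],4))
E
```

```text
ears [0.4957 0.3567] [0.543  0.2624] [0.5194 0.3096] 0.10553546757187203 116.63511995910477
knob [0.5217 0.3106 0.13  ]
lid ((518.5060424804688, 309.69610595703125), (56.349056243896484, 59.108123779296875), 121.74891662597656)
-12 395 402 [0.6877 0.0532] [0.6935 0.0373]
-8 387 409 [0.672  0.0663] [0.6887 0.0207]
-4 384 413 [0.6601 0.0693] [0.6818 0.0102]
0 378 414 [0.6461 0.0782] [0.6728 0.0057]
4 373 414 [0.633  0.0851] [0.6631 0.0032]
8 373 417 [0.6236 0.0822] [ 0.6557 -0.0051]
```

Call:
step_arm([
  {"tx":26,"ty":19,"tz":0,"roll":0},
  {"tx":55,"ty":40,"tz":0,"roll":0},
  {"tx":79,"ty":58,"tz":0,"roll":0},
  {"tx":79,"ty":58,"tz":20,"roll":0},
  {"tx":79,"ty":58,"tz":44,"roll":0},
  {"tx":79,"ty":58,"tz":44,"roll":0},
  {"tx":79,"ty":58,"tz":44,"roll":0},
])

```text
time: 18.82
tool_pos: [0.5217, 0.3105, 0.151]
ee_rot: [[-0.894, 0.449, 0.0], [0.449, 0.894, 0.0], [-0.0, 0.0, -1.0]]
ft_force: [0.7, 0.6, -0.1]
gripper_width: 1.002
gripper_force: 0.0
```

Call:
step_arm([
  {"tx":2,"ty":0,"tz":15,"roll":0},
  {"tx":2,"ty":0,"tz":30,"roll":0},
  {"tx":2,"ty":0,"tz":45,"roll":0},
  {"tx":2,"ty":0,"tz":56,"roll":0},
  {"tx":2,"ty":0,"tz":56,"roll":0},
  {"tx":2,"ty":0,"tz":56,"roll":0},
])

```text
time: 19.58
tool_pos: [0.5195, 0.3119, 0.0945]
ee_rot: [[-0.894, 0.448, 0.0], [0.448, 0.894, 0.0], [-0.0, 0.0, -1.0]]
ft_force: [0.1, -0.1, 0.3]
gripper_width: 1.002
gripper_force: 0.0
```

Call:
step_arm([
  {"tx":0,"ty":0,"tz":0,"roll":0},
  {"tx":0,"ty":0,"tz":0,"roll":0},
  {"tx":0,"ty":0,"tz":0,"roll":0},
  {"tx":0,"ty":0,"tz":0,"roll":0},
  {"tx":0,"ty":0,"tz":0,"roll":0},
  {"tx":0,"ty":0,"tz":0,"roll":0},
], fingers=-1)

```text
time: 20.32
tool_pos: [0.5199, 0.3121, 0.0953]
ee_rot: [[-0.894, 0.448, 0.002], [0.448, 0.894, 0.001], [-0.001, 0.001, -1.0]]
ft_force: [-0.6, 0.6, 7.4]
gripper_width: 0.719
gripper_force: 65.2
```

Call:
step_arm([
  {"tx":0,"ty":0,"tz":-3,"roll":0},
  {"tx":0,"ty":0,"tz":-6,"roll":0},
  {"tx":0,"ty":0,"tz":-12,"roll":0},
  {"tx":0,"ty":0,"tz":-20,"roll":0},
  {"tx":0,"ty":0,"tz":-30,"roll":0},
  {"tx":0,"ty":0,"tz":-30,"roll":0},
  {"tx":0,"ty":0,"tz":-30,"roll":0},
])

```text
time: 21.2
tool_pos: [0.5192, 0.3117, 0.1243]
ee_rot: [[-0.894, 0.448, 0.0], [0.448, 0.894, 0.0], [-0.0, 0.0, -1.0]]
ft_force: [0.3, 0.1, -0.8]
gripper_width: 0.72
gripper_force: 65.6
```

```bash
python3 - <<'E'
from h import *
s=snap('side');t=snap('top')
o=r.observe();print(o['time'],np.round(o['tool_pos'],4),np.round(o['ft_force'],1),o['gripper_width'])
f=lambda S,x,y,w,h,k:cv2.resize(S['frame'][y:y+h,x:x+w,::-1],None,fx=k,fy=k,interpolation=cv2.INTER_CUBIC)
cv2.imwrite('pics/c8.png',f(s,190,130,130,120,4))
E
```

```text
21.3 [0.5191 0.3116 0.124 ] [-0.1 -0.  -1.1] 0.7204282111881718
```

View pics/c8.png

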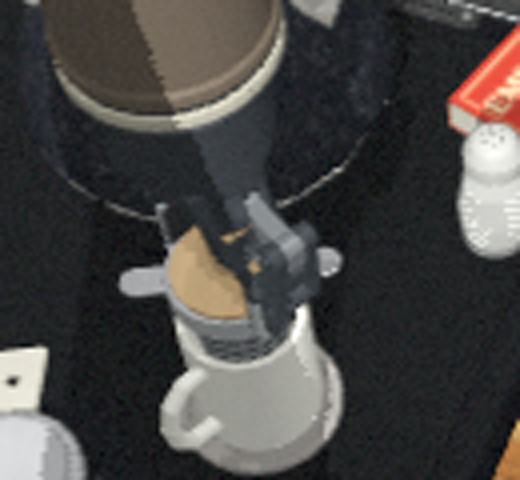

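The infuser and lid are lifted clear (mesh basket visible above the mug at crop (240,345)) and the mug has stayed put. Lifting on and moving to the cup.

Call:
step_arm([
  {"tx":0,"ty":0,"tz":-20,"roll":0},
  {"tx":0,"ty":0,"tz":-45,"roll":0},
  {"tx":0,"ty":0,"tz":-60,"roll":0},
  {"tx":-15,"ty":-11,"tz":-60,"roll":0},
  {"tx":-45,"ty":-33,"tz":-60,"roll":0},
  {"tx":-80,"ty":-58,"tz":-60,"roll":0},
  {"tx":-115,"ty":-84,"tz":-60,"roll":0},
  {"tx":-150,"ty":-109,"tz":-60,"roll":0},
])

```text
time: 22.3
tool_pos: [0.6047, 0.1446, 0.1832]
ee_rot: [[-0.894, 0.449, -0.001], [0.449, 0.894, -0.0], [0.001, -0.001, -1.0]]
ft_force: [0.6, -0.1, -1.8]
gripper_width: 0.721
gripper_force: 65.8
```

Call:
step_arm([
  {"tx":-35,"ty":-26,"tz":0,"roll":0},
  {"tx":-68,"ty":-50,"tz":0,"roll":0},
  {"tx":-90,"ty":-66,"tz":0,"roll":0},
  {"tx":-99,"ty":-73,"tz":0,"roll":0},
  {"tx":-99,"ty":-73,"tz":0,"roll":0},
  {"tx":-99,"ty":-73,"tz":25,"roll":0},
  {"tx":-99,"ty":-73,"tz":40,"roll":0},
  {"tx":-99,"ty":-73,"tz":40,"roll":0},
])

```text
time: 23.3
tool_pos: [0.6591, 0.0382, 0.1431]
ee_rot: [[-0.894, 0.447, -0.003], [0.447, 0.894, 0.0], [0.002, -0.001, -1.0]]
ft_force: [-0.3, -0.5, -1.2]
gripper_width: 0.726
gripper_force: 65.8
```

```bash
python3 - <<'E'
from h import *
s=snap('side');t=snap('top')
o=r.observe();print(o['time'],np.round(o['tool_pos'],4),np.round(o['ft_force'],1),o['gripper_width'])
f=lambda S,x,y,w,h,k:cv2.resize(S['frame'][y:y+h,x:x+w,::-1],None,fx=k,fy=k,interpolation=cv2.INTER_CUBIC)
cv2.imwrite('pics/c9.png',f(s,335,130,130,120,4))
E
```

```text
23.4 [0.6604 0.0379 0.1446] [-0.2 -0.4 -1.7] 0.7200305275508797
```

View pics/c9.png

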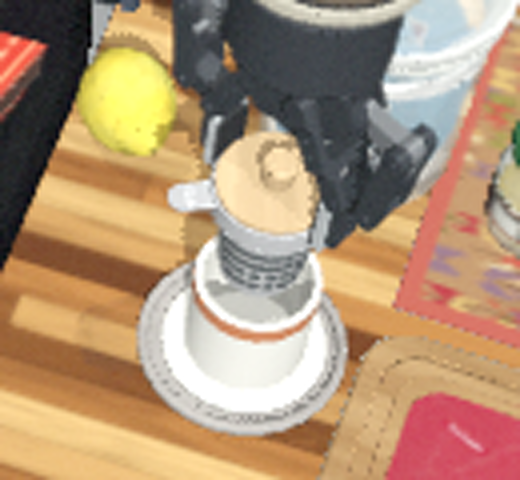

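The basket bottom (crop (262,275)) hangs just above the cup mouth (crop (258,270)) and is centred. Lowering.

Call:
step_arm([
  {"tx":0,"ty":0,"tz":10,"roll":0},
  {"tx":0,"ty":0,"tz":20,"roll":0},
  {"tx":0,"ty":0,"tz":30,"roll":0},
  {"tx":0,"ty":0,"tz":40,"roll":0},
  {"tx":0,"ty":0,"tz":50,"roll":0},
  {"tx":0,"ty":0,"tz":50,"roll":0},
])

```text
time: 24.15
tool_pos: [0.6597, 0.0374, 0.0932]
ee_rot: [[-0.894, 0.448, -0.002], [0.448, 0.894, 0.0], [0.001, -0.001, -1.0]]
ft_force: [-0.5, 0.1, -1.1]
gripper_width: 0.724
gripper_force: 65.8
```

Call:
step_arm([
  {"tx":0,"ty":0,"tz":6,"roll":0},
  {"tx":0,"ty":0,"tz":12,"roll":0},
  {"tx":0,"ty":0,"tz":17,"roll":0},
  {"tx":0,"ty":0,"tz":19,"roll":0},
  {"tx":0,"ty":0,"tz":20,"roll":0},
  {"tx":0,"ty":0,"tz":20,"roll":0},
])

```text
time: 24.9
tool_pos: [0.6604, 0.0375, 0.0744]
ee_rot: [[-0.894, 0.448, 0.0], [0.448, 0.894, 0.0], [-0.0, 0.0, -1.0]]
ft_force: [-0.7, -0.3, -1.5]
gripper_width: 0.725
gripper_force: 65.8
```

Call:
step_arm([
  {"tx":0,"ty":0,"tz":1,"roll":0},
  {"tx":0,"ty":0,"tz":1.5,"roll":0},
  {"tx":0,"ty":0,"tz":1.5,"roll":0},
  {"tx":0,"ty":0,"tz":1.5,"roll":0},
])

```text
time: 25.4
tool_pos: [0.6605, 0.0375, 0.0733]
ee_rot: [[-0.894, 0.448, 0.001], [0.448, 0.894, 0.0], [-0.0, 0.0, -1.0]]
ft_force: [-1.7, 0.7, 6.3]
gripper_width: 0.72
gripper_force: 66.6
```

Call:
step_arm([
  {"tx":0,"ty":0,"tz":0,"roll":0},
  {"tx":0,"ty":0,"tz":0,"roll":0},
  {"tx":0,"ty":0,"tz":0,"roll":0},
  {"tx":0,"ty":0,"tz":0,"roll":0},
  {"tx":0,"ty":0,"tz":-10,"roll":0},
  {"tx":0,"ty":0,"tz":-25,"roll":0},
  {"tx":0,"ty":0,"tz":-25,"roll":0},
  {"tx":0,"ty":0,"tz":-25,"roll":0},
], fingers=1)

```text
time: 26.4
tool_pos: [0.6604, 0.0375, 0.0981]
ee_rot: [[-0.894, 0.448, 0.001], [0.448, 0.894, -0.0], [-0.0, 0.0, -1.0]]
ft_force: [0.9, 0.7, -0.3]
gripper_width: 1.002
gripper_force: 0.0
```

```bash
python3 - <<'E'
from h import *
s=snap('side')
o=r.observe();print(o['time'],np.round(o['tool_pos'],4),np.round(o['ft_force'],1),o['gripper_width'])
f=lambda S,x,y,w,h,k:cv2.resize(S['frame'][y:y+h,x:x+w,::-1],None,fx=k,fy=k,interpolation=cv2.INTER_CUBIC)
cv2.imwrite('pics/c10.png',f(s,335,130,130,120,4))
print(proj(s,[.66,.0375,.11]),proj(s,[.66,.0375,.094]))
E
```

```text
26.45 [0.6602 0.0374 0.0978] [-0.3 -1.   0.1] 0.9985643190610183
[400.76220608 189.00738299] [399.78064894 193.37302459]
```

View pics/c10.png

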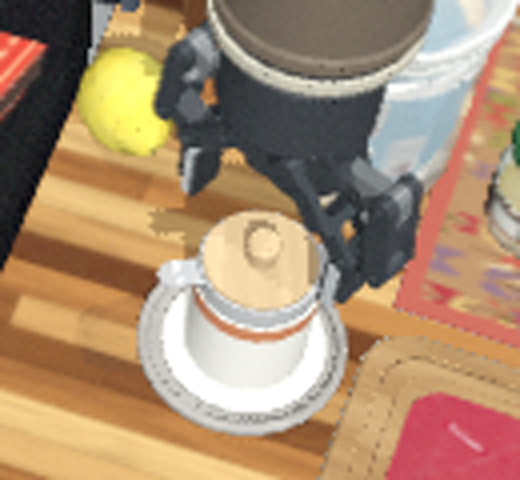

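The infuser sits home on the rim, and the knob at side ≈(401,190) matches the prediction of (401,189). Now I'll grip the knob.

Call:
step_arm([
  {"tx":0,"ty":0,"tz":0,"roll":0},
  {"tx":0,"ty":0,"tz":0,"roll":0},
  {"tx":0,"ty":0,"tz":0,"roll":0},
  {"tx":0,"ty":0,"tz":0,"roll":0},
  {"tx":0,"ty":0,"tz":0,"roll":0},
  {"tx":0,"ty":0,"tz":0,"roll":0},
  {"tx":0,"ty":0,"tz":0,"roll":0},
  {"tx":0,"ty":0,"tz":0,"roll":0},
], fingers=-1)

```text
time: 27.45
tool_pos: [0.6603, 0.0374, 0.0979]
ee_rot: [[-0.894, 0.448, 0.0], [0.448, 0.894, -0.0], [-0.0, 0.0, -1.0]]
ft_force: [-2.2, -0.8, 5.3]
gripper_width: 0.173
gripper_force: 58.8
```

Call:
step_arm([
  {"tx":0,"ty":0,"tz":-3,"roll":0},
  {"tx":0,"ty":0,"tz":-6,"roll":0},
  {"tx":0,"ty":0,"tz":-12,"roll":0},
  {"tx":0,"ty":0,"tz":-25,"roll":0},
  {"tx":0,"ty":0,"tz":-40,"roll":0},
  {"tx":0,"ty":0,"tz":-40,"roll":0},
  {"tx":0,"ty":0,"tz":-40,"roll":0},
])

```text
time: 28.32
tool_pos: [0.6602, 0.0374, 0.1379]
ee_rot: [[-0.894, 0.448, 0.0], [0.448, 0.894, 0.0], [-0.0, 0.0, -1.0]]
ft_force: [-1.0, 0.5, -1.0]
gripper_width: 0.172
gripper_force: 58.6
```

```bash
python3 - <<'E'
from h import *
s=snap('side')
o=r.observe();print(o['time'],np.round(o['tool_pos'],4),np.round(o['ft_force'],1),o['gripper_width'])
f=lambda S,x,y,w,h,k:cv2.resize(S['frame'][y:y+h,x:x+w,::-1],None,fx=k,fy=k,interpolation=cv2.INTER_CUBIC)
cv2.imwrite('pics/c11.png',f(s,335,120,130,130,4))
E
```

```text
28.375 [0.66   0.0374 0.1375] [-0.3 -0.4 -0.2] 0.173405672817683
```

View pics/c11.png

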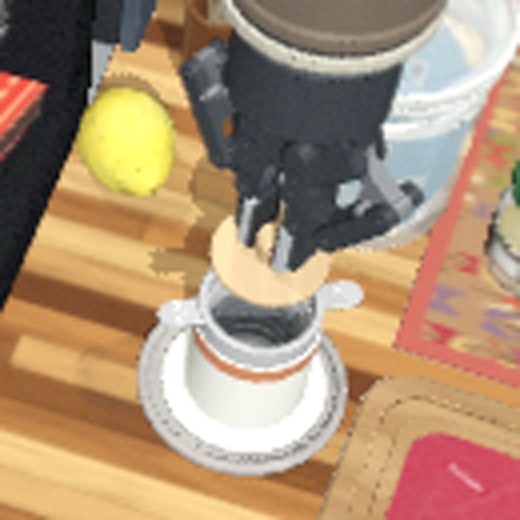

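The lid is held level and the infuser stayed in the cup. Carrying the lid to the mug.

Call:
step_arm([
  {"tx":10,"ty":7,"tz":-20,"roll":0},
  {"tx":35,"ty":26,"tz":-25,"roll":0},
  {"tx":70,"ty":51,"tz":-25,"roll":0},
  {"tx":105,"ty":77,"tz":-25,"roll":0},
  {"tx":140,"ty":103,"tz":-25,"roll":0},
  {"tx":175,"ty":129,"tz":-25,"roll":0},
  {"tx":210,"ty":154,"tz":-25,"roll":0},
  {"tx":235,"ty":173,"tz":-25,"roll":0},
])

```text
time: 29.38
tool_pos: [0.5263, 0.2995, 0.1639]
ee_rot: [[-0.894, 0.447, 0.0], [0.447, 0.894, 0.0], [-0.0, 0.001, -1.0]]
ft_force: [-0.1, 0.3, 0.6]
gripper_width: 0.172
gripper_force: 58.6
```

Call:
step_arm([
  {"tx":13,"ty":9,"tz":0,"roll":0},
  {"tx":13,"ty":9,"tz":0,"roll":0},
  {"tx":13,"ty":9,"tz":15,"roll":0},
  {"tx":13,"ty":9,"tz":30,"roll":0},
  {"tx":13,"ty":9,"tz":30,"roll":0},
  {"tx":13,"ty":9,"tz":30,"roll":0},
])

```text
time: 30.12
tool_pos: [0.5203, 0.3109, 0.1326]
ee_rot: [[-0.894, 0.449, -0.0], [0.449, 0.894, -0.0], [0.0, -0.0, -1.0]]
ft_force: [-0.2, 0.2, -1.1]
gripper_width: 0.176
gripper_force: 58.6
```

```bash
python3 - <<'E'
from h import *
s=snap('side')
o=r.observe();print(o['time'],np.round(o['tool_pos'],4),np.round(o['ft_force'],1),o['gripper_width'])
f=lambda S,x,y,w,h,k:cv2.resize(S['frame'][y:y+h,x:x+w,::-1],None,fx=k,fy=k,interpolation=cv2.INTER_CUBIC)
im=f(s,190,140,120,130,4)
for z,R,c,col in((.097,.0335,(.5198,.3118),(0,255,0)),(o['tool_pos'][2]-.004,.03,o['tool_pos'][:2],(0,0,255))):
    for a in np.arange(0,6.3,.3):
        p=proj(s,[c[0]+R*np.cos(a),c[1]+R*np.sin(a),z]);cv2.circle(im,tuple(int(q) for q in (p-[190,140])*4),1,col,-1)
cv2.imwrite('pics/c12.png',im)
E
```

```text
30.175 [0.5204 0.3111 0.1328] [ 0.3 -0.7 -0.6] 0.17527412356218236
```

View pics/c12.png

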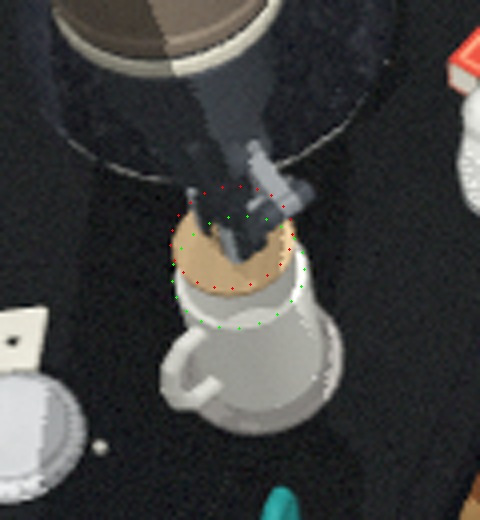

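The lid and mug rim agree to about 1 mm (the rim spans x 175–309 in the crop, the lid 172–296). Lowering.

Call:
step_arm([
  {"tx":0,"ty":0,"tz":8,"roll":0},
  {"tx":0,"ty":0,"tz":16,"roll":0},
  {"tx":0,"ty":0,"tz":20,"roll":0},
  {"tx":0,"ty":0,"tz":23,"roll":0},
  {"tx":0,"ty":0,"tz":25,"roll":0},
  {"tx":0,"ty":0,"tz":26.5,"roll":0},
  {"tx":0,"ty":0,"tz":26.5,"roll":0},
])

```text
time: 31.05
tool_pos: [0.5202, 0.3113, 0.1063]
ee_rot: [[-0.894, 0.448, 0.0], [0.448, 0.894, 0.0], [-0.0, 0.0, -1.0]]
ft_force: [1.5, 0.9, -1.2]
gripper_width: 0.177
gripper_force: 58.6
```

Force is still about the lid's own weight with the plug inside the mouth. Just a little farther.

Call:
step_arm([
  {"tx":0,"ty":0,"tz":1,"roll":0},
  {"tx":0,"ty":0,"tz":1.5,"roll":0},
  {"tx":0,"ty":0,"tz":1.5,"roll":0},
])

```text
time: 31.42
tool_pos: [0.5204, 0.3114, 0.105]
ee_rot: [[-0.894, 0.448, 0.0], [0.448, 0.894, 0.0], [-0.0, 0.0, -1.0]]
ft_force: [0.9, 0.9, 1.5]
gripper_width: 0.173
gripper_force: 58.9
```

Call:
step_arm([
  {"tx":0,"ty":0,"tz":0,"roll":0},
  {"tx":0,"ty":0,"tz":0,"roll":0},
  {"tx":0,"ty":0,"tz":0,"roll":0},
  {"tx":0,"ty":0,"tz":0,"roll":0},
  {"tx":0,"ty":0,"tz":-10,"roll":0},
  {"tx":0,"ty":0,"tz":-30,"roll":0},
  {"tx":0,"ty":0,"tz":-60,"roll":0},
  {"tx":0,"ty":0,"tz":-95,"roll":0},
], fingers=1)

```text
time: 32.42
tool_pos: [0.5199, 0.3112, 0.2011]
ee_rot: [[-0.894, 0.448, -0.0], [0.448, 0.894, -0.0], [0.0, -0.0, -1.0]]
ft_force: [1.0, 0.6, -0.1]
gripper_width: 0.998
gripper_force: 0.0
```

Call:
step_arm([
  {"tx":10,"ty":30,"tz":0,"roll":0},
  {"tx":20,"ty":70,"tz":0,"roll":0},
  {"tx":30,"ty":110,"tz":0,"roll":0},
  {"tx":40,"ty":150,"tz":0,"roll":0},
  {"tx":40,"ty":150,"tz":0,"roll":0},
  {"tx":40,"ty":150,"tz":0,"roll":0},
])

```text
time: 33.17
tool_pos: [0.5513, 0.4629, 0.2]
ee_rot: [[-0.894, 0.448, -0.0], [0.448, 0.894, -0.0], [0.0, -0.001, -1.0]]
ft_force: [-0.2, 0.3, -0.2]
gripper_width: 0.997
gripper_force: 0.0
```

```bash
python3 - <<'E'
from h import *
s=snap('side')
o=r.observe();print(o['time'],np.round(o['tool_pos'],4),np.round(o['ft_force'],1),o['gripper_width'])
f=lambda S,x,y,w,h,k:cv2.resize(S['frame'][y:y+h,x:x+w,::-1],None,fx=k,fy=k,interpolation=cv2.INTER_CUBIC)
cv2.imwrite('pics/c13.png',f(s,190,130,260,190,3))
print(proj(s,[.5202,.311,.117]),proj(s,[.66,.0375,.09]))
E
```

```text
33.225 [0.5515 0.4626 0.2   ] [ 0.4 -0.5 -0.6] 0.999496426343231
[248.71559826 202.44936661] [399.53927657 194.44626096]
```

View pics/c13.png

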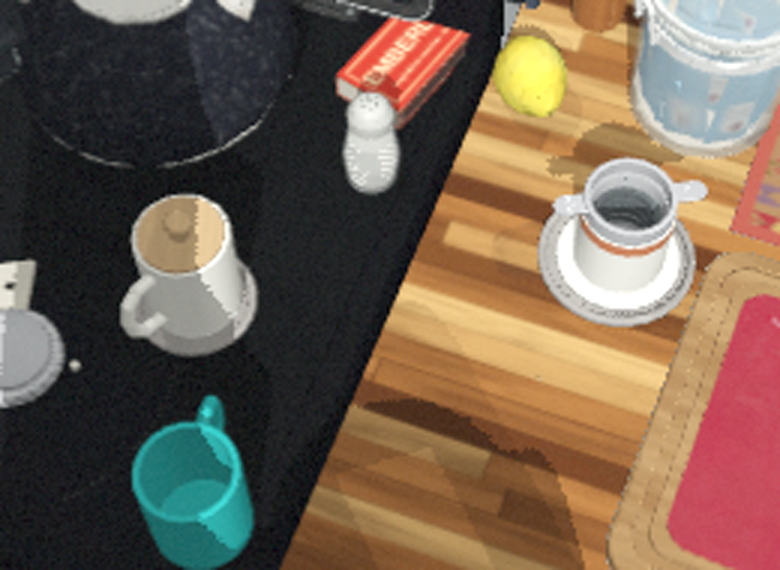

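The lid closes the mug flat (knob at side (249,204) against a predicted (249,202)), and the infuser is home in the drip cup in the dish. The lemon, shaker and match box are untouched and the gripper is clear, so I'm handing in.

```bash
python3 -c "
from bench import r
print(r.finish_job())"
```

```text
the job is handed in; nothing more can be done
None
```

The tea set is set out as asked and the job is handed in at about 33 s; the judge's result was not reported. The final picture shows the drip cup in the large coaster with the infuser home in it, the mug in the small coaster with its lid on, and the lemon, salt shaker and match box undisturbed.

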